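# Show the lab partner the uncapped sample tube and its spare cap

## Task

Call your lab partner by pressing the yellow call button on the bench right down and letting it come up again. Then show them, without touching, which sample tube has lost a cap: hold the fingertips two or three centimetres directly above its open end for two seconds. Then, passing well above the other tubes and caps rather than pointing at them, point in the same way at the loose red cap that belongs on it, and finish with the fingertips still hovering there; none of the tubes, caps or other loose things may be touched or moved.

Things in the scene. Friction and masses are not known exactly. Their poses are not given: they have to be found in the camera images.
- call_top (a point): centre of the upper face of the round yellow push button (40 mm in diameter) in its low white housing fixed to the bench; the button is pressed straight down
- call (a joint): travel of the yellow button in m: 0 = up, 0.006 = fully down; a spring pushes it back, fully down takes about 4 N
- open_end (a point): the point to show: centre of the open end face of the one tube that lacks a cap, on the tube's axis, 8.6 mm above the bench (the tube's upper side is 8.6 mm above this point); this end has a thin blue-grey rim instead of a red cap. z up
- open_tube: the curved clear plastic sample tube with a red cap on one end only; 17 mm thick, about 100 mm end to end, bowed by 12 mm, lying flat on the bench. Origin: centre of its outline, on the underside; z up; the open end lies at about (50, -6) mm in its x, y
- red_cap: the spare cap, the only red one lying loose: red plastic cap standing on the bench, 21 mm in diameter, 22 mm high. Origin: centre of the underside, on the bench; z up
- tube_a: curved clear plastic sample tube with stone core pieces inside and a red cap on both ends, lying flat on the bench; 17 mm thick, about 100 mm end to end, bowed by 12 mm. Origin: centre of its outline, on the underside; z up. Bystander
- tube_b: curved clear plastic sample tube with stone core pieces inside and a red cap on both ends, lying flat on the bench; 17 mm thick, about 100 mm end to end, bowed by 12 mm. Origin: centre of its outline, on the underside; z up. Bystander
- tube_c: curved clear plastic sample tube with stone core pieces inside and a red cap on both ends, lying flat on the bench; 17 mm thick, about 100 mm end to end, bowed by 12 mm. Origin: centre of its outline, on the underside; z up. Bystander
- blue_cap: blue plastic cap standing free on the bench, 21 mm in diameter, 22 mm high, the wrong colour for these tubes. Origin: centre of the underside. Bystander
- green_cap: green plastic cap standing free on the bench, 21 mm in diameter, 22 mm high, the wrong colour for these tubes. Origin: centre of the underside. Bystander
- beaker: small glass beaker, 68 mm wide, 85 mm high, standing upright; origin: centre of the underside. Bystander
- phone: phone lying flat, 150 x 74 x 9 mm, long side along its x; origin: centre of the underside. Bystander
- marker: marker pen lying along its x, 130 mm long, 13 mm thick; origin: centre of the underside. Bystander
There are look-alikes about, which are no part of the job. Of the things like the part that bears call_top, leave any that is grey; of the rest the smaller one is meant.

How it is judged:
On the way, in this order (a step that is already met when the one before it is completed fails the run):
1. the yellow button is pressed down (value of joint call above 0.0042 m), for 0.05 s.
2. the button is released and the fingertips dwell just above the open end of the uncapped tube for 1.5 s (horizontal distance between the grasp point and open_end below 0.02 m and z of the grasp point in the frame of open_end between 0.022 and 0.08 m and value of joint call below 0.002 m), for 1.5 s.
3. the fingertips dwell just above the loose red cap (horizontal distance between the grasp point and red_cap below 0.02 m and z of the grasp point in the frame of red_cap between 0.036 and 0.094 m and value of joint call below 0.002 m), for 0.5 s.
At the end, for the whole second after the job is handed in: the grasp point (fingertips about 19 mm past it) is within 20 mm of the red cap's axis and 36 to 94 mm above its underside, so the fingertips hover at most about 5 cm over it; the button is up; all tubes, caps and bystanders are within 8 mm of their start (all of step 3 and distance of each of open_tube, tube_a, tube_b, tube_c, red_cap, blue_cap, green_cap, beaker, phone, marker from where it was at the start of the episode below 0.008 m); the robot touches nothing.
It fails at once if the robot touches a tube, a cap or a bystander (contact force between any of the fingers, the arm and open_tube above 0.3 N or contact force between any of the fingers, the arm and tube_a above 0.3 N or contact force between any of the fingers, the arm and tube_b above 0.3 N or contact force between any of the fingers, the arm and tube_c above 0.3 N or contact force between any of the fingers, the arm and red_cap above 0.3 N or contact force between any of the fingers, the arm and blue_cap above 0.3 N or contact force between any of the fingers, the arm and green_cap above 0.3 N or contact force between any of the fingers, the arm and beaker above 0.3 N or contact force between any of the fingers, the arm and phone above 0.3 N or contact force between any of the fingers, the arm and marker above 0.3 N).
It fails at once if a tube, cap or bystander is moved by more than 8 mm (distance of any of open_tube, tube_a, tube_b, tube_c, red_cap, blue_cap, green_cap, beaker, phone, marker from where it was at the start of the episode above 0.008 m).
It fails at once if the fingertips point at (grasp point within 20 mm horizontally of the centre, fingertips within about 3 cm above) a tube that has both caps or a blue or green cap ((horizontal distance between the grasp point and tube_a below 0.02 m and z of the grasp point in the frame of tube_a below 0.066 m) or (horizontal distance between the grasp point and tube_b below 0.02 m and z of the grasp point in the frame of tube_b below 0.066 m) or (horizontal distance between the grasp point and tube_c below 0.02 m and z of the grasp point in the frame of tube_c below 0.066 m) or (horizontal distance between the grasp point and blue_cap below 0.02 m and z of the grasp point in the frame of blue_cap below 0.071 m) or (horizontal distance between the grasp point and green_cap below 0.02 m and z of the grasp point in the frame of green_cap below 0.071 m)).
It also fails if it takes over 58 s, if anything falls off the work surface, if the arm or the gripper's body presses on something with over 40 N, if the wrist force passes 120 N, or if a joint passes its speed limit or range.

## Robot

A 7-joint arm with a two-finger parallel gripper is mounted at the origin on the work surface. World frame = base frame: x ahead of the robot, y to its left, z up, the work surface at z = 0. Lengths are in m, angles in rad, forces in N, time in s.
With the tool pointing down it reaches from about 0.4 to 0.9 m from the base axis. Payload 5.5 kg.
Tool frame: the origin (TCP) lies at the very end of the fingers, on their centre line; the grasp point (between the pads) lies 19 mm behind it; x points along the fingers, y is the direction in which the jaws open and shut, and the axes are right-handed (so a half turn about x gives the same grasp; the last joint's range is limited). The gripper opens to 85 mm and grips with 20 to 120 N. Pads are 22 mm wide; open, the fingers measure 114 mm over their backs; the gripper's body (76 mm by 85 mm) begins 54 mm behind the grasp point. The pads swing forward as they close: fully open they stand 13 mm farther back than shut.
Start: joints at [-1.036, 0.501, -0.427, 1.55, 0.221, 1.138, -0.21], TCP at [0.174, 0.626, 0.231] pointing down, gripper open.
Joint ranges: [-2.88, 2.88], [-0.31, 2.03], [-1.54, 1.56], [0.2, 2.42], [-1.41, 4.55], [0.19, 2.02], [-2.57, 2.57]. Speed limits (rad/s): [2.57, 2.57, 3.14, 3.14, 3.14, 3.14, 3.14].

## Interface

Orientations are given as a unit quaternion [x, y, z, w].
In Python, from plant import arm, optics, order gives the robot as it stands.
- The arm moves only by the tool carry_out, never from a script. Its argument "deltas" is a list of rows, each a list of 3 entries, a list of its own where there are three numbers: the opening, from 0 (shut) to 1 (fully open), then the shift along the tool's x, y, z each as a share of 0.12 m, from -1 to 1, then the turn, a rotation vector about the tool's x, y, z each as a share of 360 degrees, from -1 to 1. In form: [[hand, [dx, dy, dz], [wx, wy, wz]], ...]. A call has 1 to 5 rows; each row is the pose to reach, as a shift and turn from the pose measured when the call began, along the tool's axes at that moment, turning the shorter way round; what a row does not reach only later rows make up. A row lasts 1/10 s, in which the tool goes at most 50 mm and 8.59 degrees, less where a joint would pass 70% of its speed; a pose out of reach is approached as far as the arm can. A call with a number of a shift or a turn outside -1 to 1 is refused whole. A call with a gripper value outside its range is refused whole. The fingers move at their own pace and stop on an object; "newtons" is the grip in N (left out, the last holds). Time passes only in rows, so rows that repeat a pose let the fingers close. It gives the time, the measured TCP pose, the force and the opening at its end, in the units of the state.
- arm.state(): the state, without advancing time (a new reading comes with each control period).
- optics.camera(name): name is "scene" or "top"; returns a dict with "color" (420x560x3 uint8, red, green, blue), "fov_y" (degrees; the focal length in pixels is half the picture's height over the tangent of half this angle, whatever the lens; pixels are square), "cx", "cy" (the principal point, pixels), "dist" ([k1, k2, p1, p2, k3] as OpenCV has them; the pictures are not rectified), "R" (3x3) and "t" (3): a world point X has camera coordinates R X + t. Camera axes: x right, y down, z forward; pixel columns grow to the right and rows downward; lengths in m; the calibration is good to about 2 mm. A picture is of the moment at which its call begins. There is no depth.
- order.finish_job(): hands the job in, once; it reports no verdict.
The state is a dict: "t": time; "joint_positions": joint angles; "joint_velocities": joint speeds; "joint_efforts": joint torques, N m; "ee_pos": TCP position; "eef_rot": TCP orientation; "force": force on the tool from outside, world axes, zero at the start; "wrist_torque": the same for the moment, N m; "finger_gap": finger opening in m.
Only numpy, scipy, OpenCV 4.12 (cv2) and the standard library are available. Lean on these libraries where they do the work, as an engineer would, in place of code of your own. Each camera call takes 0.05 s, during which the arm holds its last target. There are 200 camera calls.

## Working session

There is one attempt and no reset: what is moved stays moved. The work goes in short steps, Python scripts to look and compute and a tool call to move; the robot and the scene stay as the last step left them, time stands still between calls to the robot, and variables do not carry over. Pictures are saved under pics/ and viewed, about 8 in all and at most 12, crops included, and the job is handed in when it is done.

Besides the shell and the picture viewer there is one more tool, called after "Emit:" in YAML: its name, and indented under it one key for each argument. carry_out: Moves the arm, as the interface text tells. Its arguments: {"type":"object","properties":{"deltas":{"type":"array"},"newtons":{"type":"number"}},"required":["deltas"]}

```bash
mkdir -p pics; cat > h.py <<'E'
import numpy as np, cv2
from plant import arm, optics, order
from scipy.spatial.transform import Rotation as Ro
def K(c):
    f=c["color"].shape[0]/2/np.tan(np.radians(c["fov_y"])/2)
    return np.array([[f,0,c["cx"]],[0,f,c["cy"]],[0,0,1.]])
def world(c,uv,z):
    "pixel -> world point at height z"
    p=cv2.undistortPoints(np.array([[uv]],float),K(c),np.array(c["dist"],float))[0,0]
    R=np.array(c["R"]);t=np.array(c["t"]);d=R.T@[p[0],p[1],1];o=-R.T@t
    return o+d*(z-o[2])/d[2]
def delta(target,z_rot=None):
    s=arm.state();r=Ro.from_quat(s["eef_rot"])
    return r.inv().apply(np.array(target)-s["ee_pos"])/0.12
E
python3 - <<'E'
from h import *
for n in("top","scene"):
    c=optics.camera(n);cv2.imwrite(f"pics/{n}0.png",c["color"][:,:,::-1])
    print(n,K(c)[0,0],c["dist"],-np.array(c["R"]).T@c["t"])
s=arm.state();print(s);print(Ro.from_quat(s["eef_rot"]).as_matrix().round(3))
E
```

```text
top 463.5384740632406 [-0.00211694  0.          0.          0.          0.        ] [0.41846516 0.03815447 1.04239264]
scene 486.18428911534045 [0.0492992 0.        0.        0.        0.       ] [1.47543666 0.06619198 0.93936804]
{'t': 0.1, 'joint_positions': array([-1.03579834,  0.50176467, -0.42680875,  1.551319  ,  0.22081231,
        1.13831739, -0.21031477]), 'joint_velocities': array([ 1.43955024e-03, -3.23141502e-03, -6.03477879e-04, -9.41196094e-04,
        9.99956202e-04,  6.37724951e-06,  1.16567338e-03]), 'joint_efforts': array([-1.04133307e-02, -5.70804799e+01, -5.83872333e+00, -2.81745654e+01,
        1.03665038e-02,  5.60081477e-03, -2.85957941e-05]), 'ee_pos': array([0.17437801, 0.62553266, 0.23036756]), 'eef_rot': array([ 0.09517632,  0.70069104, -0.09639855,  0.70048616]), 'force': array([-0.94497189, -0.05774355, -0.36697423]), 'wrist_torque': array([ 0.04621245,  0.02424617, -0.00342237]), 'finger_gap': 0.08542009135386107}
[[-0.001  0.268  0.963]
 [-0.002  0.963 -0.268]
 [-1.    -0.002 -0.   ]]
```

View pics/top0.png

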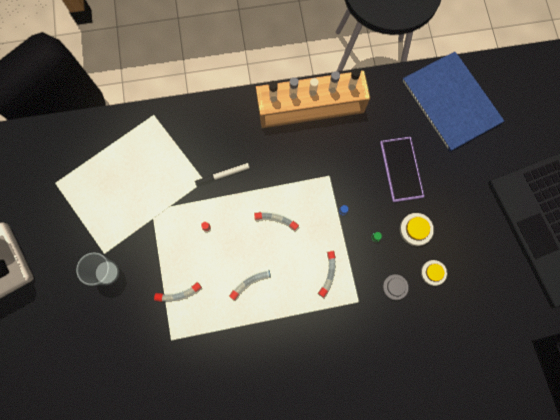

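View pics/scene0.png

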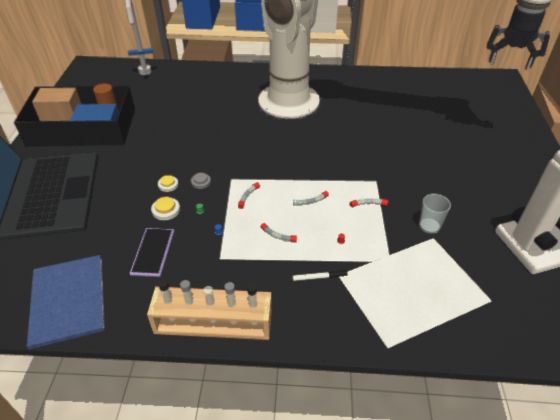

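The top view shows the small yellow button at (434,272), the open end at about (269,274) and the loose red cap at (206,227). In the scene view, the button is at (168,183), the open end at about (294,203) and the cap at (341,239). Next I'll refine these.

```bash
python3 - <<'E'
from h import *
T=optics.camera("top");S=optics.camera("scene")
def cen(c,x,y,w,lo,hi):
    a=c["color"][y-w:y+w,x-w:x+w];h=cv2.cvtColor(a,cv2.COLOR_RGB2HSV)
    m=cv2.inRange(h,lo,hi);v,u=np.nonzero(m);return u.mean()+x-w,v.mean()+y-w,len(u)
Y=((22,120,100),(35,255,255))
def tri(a,b):
    P=[np.c_[np.array(c["R"]),c["t"]] for c in(T,S)]
    q=[cv2.undistortPoints(np.array([[p[:2]]],float),K(c),np.array(c["dist"]))[0,0] for c,p in((T,a),(S,b))]
    X=cv2.triangulatePoints(P[0],P[1],q[0],q[1])[:,0];return (X[:3]/X[3]).round(4)
a=cen(T,434,272,16,*Y);b=cen(S,168,182,10,*Y);print(a,b,tri(a,b),world(T,a[:2],.02),world(S,b[:2],.02))
def red(c,x,y,w):
    a=c["color"][y-w:y+w,x-w:x+w].astype(int);m=(a[...,0]>100)&(a[...,1]<70);v,u=np.nonzero(m);return u.mean()+x-w,v.mean()+y-w,len(u)
a=red(T,206,227,9);b=red(S,341,239,9);print(a,b,tri(a,b),world(T,a[:2],.018),world(S,b[:2],.011))
print("open",world(T,(269.5,273.5),.0086),world(S,(294,203),.0086))
for n,p in dict(green=(377,236),blue=(344,209),big=(417,229),grey=(396,287),tubeR=(330,273),tubeTop=(277,219),tubeL=(178,294),beaker=(97,270)).items(): print(n,world(T,p,.015).round(3))
A=cv2.resize(T["color"][250:310,220:290],None,fx=8,fy=8,interpolation=2)
B=cv2.resize(S["color"][180:220,280:340],None,fx=8,fy=8,interpolation=2)
o=np.zeros((480,1040,3),np.uint8)[:,:];o[:480,:560]=A;o[:320,560:1040]=B
cv2.imwrite("pics/crop1.png",cv2.resize(o,(800,369))[:,:,::-1])
E
```

```text
(np.float64(435.096), np.float64(271.92), 250) (np.float64(166.808), np.float64(179.952), 125) [ 0.4605 -0.3215  0.0172] [ 0.46029395 -0.3195368   0.02      ] [ 0.46329482 -0.32135409  0.02      ]
(np.float64(nan), np.float64(nan), 0) (np.float64(340.77272727272725), np.float64(238.5681818181818), 44) [nan nan nan] [nan nan nan] [0.6466734  0.16638954 0.011     ]
open [0.51530902 0.0404136  0.0086    ] [0.52233352 0.0419966  0.0086    ]
green [ 0.56  -0.211  0.015]
blue [ 0.633 -0.15   0.015]
big [ 0.561 -0.303  0.015]
grey [ 0.442 -0.229  0.015]
tubeR [ 0.495 -0.092  0.015]
tubeTop [0.634 0.005 0.015]
tubeL [0.502 0.246 0.015]
beaker [0.583 0.417 0.015]<stdin>:13: RuntimeWarning: Mean of empty slice.
  ret = ret.dtype.type(ret / rcount)
```

View pics/crop1.png

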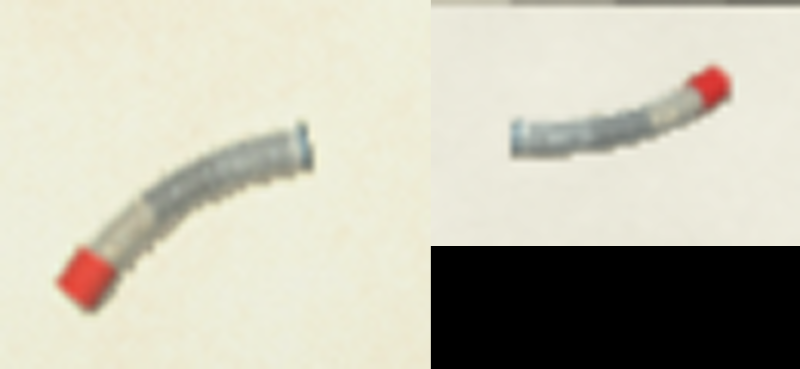

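```bash
python3 - <<'E'
from h import *
T=optics.camera("top");a=T["color"][215:240,192:220].astype(int)
v,u=np.nonzero((a[...,0]-a[...,1]>60));print(len(u),u.mean()+192,v.mean()+215,world(T,(u.mean()+192,v.mean()+215),.015))
s=arm.state();print(s["t"],delta([.461,-.320,.2]),delta([.3,.45,.23]))
E
```

```text
52 204.6346153846154 225.42307692307693 [0.64493446 0.16847601 0.015     ]
0.25 [ 0.26277287 -6.95148047  4.41601233] [ 0.00768724 -1.13065341  1.40120154]
```

Emit:
carry_out:
  deltas:
    - [0,[0,-0.15,0.33],[0,0,0]]
    - [0,[0,-0.3,0.66],[0,0,0]]
    - [0,[0,-0.45,1],[0,0,0]]
    - [0,[0,-0.45,1],[0,0,0]]

```text
t: 0.65
ee_pos: [0.2837, 0.5362, 0.2303]
eef_rot: [0.098, 0.698, -0.101, 0.702]
force: [1.3, -0.1, -0.2]
finger_gap: 0.0286
```

Emit:
carry_out:
  deltas:
    - [0,[0,-0.15,0.33],[0,0,0]]
    - [0,[0,-0.3,0.66],[0,0,0]]
    - [0,[0,-0.45,1],[0,0,0]]
    - [0,[0,-0.45,1],[0,0,0]]

```text
t: 1.05
ee_pos: [0.3913, 0.4444, 0.2307]
eef_rot: [0.101, 0.696, -0.107, 0.702]
force: [0.7, -0.4, -0.0]
finger_gap: 0.0001
```

Emit:
carry_out:
  deltas:
    - [0,[0,-0.25,0.33],[0,0,0]]
    - [0,[0,-0.5,0.66],[0,0,0]]
    - [0,[0,-0.8,1],[0,0,0]]
    - [0,[0,-0.8,1],[0,0,0]]

```text
t: 1.45
ee_pos: [0.4823, 0.3111, 0.2323]
eef_rot: [0.103, 0.695, -0.111, 0.703]
force: [0.2, -0.3, -0.4]
finger_gap: -0.0001
```

```bash
python3 - <<'E'
from h import *
s=arm.state();print(s["t"],s["ee_pos"],s["joint_positions"],s["finger_gap"],delta([.461,-.320,.2]))
E
```

```text
1.45 [0.4822887  0.31111258 0.23229264] [-0.39079032  0.34694902 -0.29723739  1.75003824  0.13179118  1.06333467
  0.53157567] -7.787330230856496e-05 [ 0.3337409  -5.06904825  1.39899741]
```

Emit:
carry_out:
  deltas:
    - [0,[0,-0.33,0.1],[0,0,0]]
    - [0,[0,-0.66,0.2],[0,0,0]]
    - [0,[0,-1,0.3],[0,0,0]]
    - [0,[0,-1,0.3],[0,0,0]]

```text
t: 1.85
ee_pos: [0.4812, 0.1791, 0.2336]
eef_rot: [0.105, 0.695, -0.115, 0.702]
force: [0.6, 0.8, 0.6]
finger_gap: 0.0001
```

Emit:
carry_out:
  deltas:
    - [0,[0,-0.33,0.1],[0,0,0]]
    - [0,[0,-0.66,0.2],[0,0,0]]
    - [0,[0,-1,0.3],[0,0,0]]
    - [0,[0,-1,0.3],[0,0,0]]

```text
t: 2.25
ee_pos: [0.4784, 0.048, 0.2358]
eef_rot: [0.107, 0.694, -0.119, 0.702]
force: [0.2, 0.5, 0.6]
finger_gap: 0.0
```

Emit:
carry_out:
  deltas:
    - [0,[0,-0.33,0.1],[0,0,0]]
    - [0,[0,-0.66,0.2],[0,0,0]]
    - [0,[0,-1,0.3],[0,0,0]]
    - [0,[0,-1,0.3],[0,0,0]]

```text
t: 2.65
ee_pos: [0.4745, -0.0828, 0.2384]
eef_rot: [0.109, 0.693, -0.123, 0.702]
force: [-0.8, 0.4, -0.6]
finger_gap: 0.0001
```

Emit:
carry_out:
  deltas:
    - [0,[0,-0.33,0.1],[0,0,0]]
    - [0,[0,-0.66,0.2],[0,0,0]]
    - [0,[0,-1,0.3],[0,0,0]]
    - [0,[0,-1,0.3],[0,0,0]]

```text
t: 3.05
ee_pos: [0.4692, -0.2135, 0.2415]
eef_rot: [0.11, 0.693, -0.127, 0.701]
force: [0.5, 0.4, -0.3]
finger_gap: -0.0002
```

```bash
python3 - <<'E'
from h import *
s=arm.state();print(s["t"],s["ee_pos"],s["joint_positions"],delta([.461,-.320,.1]))
E
```

```text
3.05 [ 0.46922995 -0.21354071  0.24145633] [0.32524482 0.20668676 0.04027989 1.90194193 0.01456271 1.01658318
 1.59030216] [ 1.20019042 -0.83472742  0.21001622]
```

Emit:
carry_out:
  deltas:
    - [0,[0,-0.4,0.1],[0,0,0]]
    - [0,[0.1,-0.83,0.21],[0,0,0]]
    - [0,[0.4,-0.83,0.21],[0,0,0]]
    - [0,[0.8,-0.83,0.21],[0,0,0]]
    - [0,[0.8,-0.83,0.21],[0,0,0]]

```text
t: 3.55
ee_pos: [0.4572, -0.3144, 0.1418]
eef_rot: [0.112, 0.697, -0.125, 0.697]
force: [-1.0, 0.7, -1.3]
finger_gap: -0.0001
```

```bash
python3 - <<'E'
from h import *
s=arm.state();print(s["t"],s["ee_pos"],s["force"],delta([.461,-.320,.03]))
print(Ro.from_quat(s["eef_rot"]).as_matrix().round(3))
r=Ro.from_quat(s["eef_rot"]);x=r.apply([1,0,0]);print("tilt fix share",r.inv().apply(np.cross(x,[0,0,-1]))/(2*np.pi))
for n in("top","scene"):
    c=optics.camera(n)
    cv2.imwrite(f"pics/{n}1.png",c["color"][:,:,::-1])
T=cv2.imread("pics/top1.png")[180:330,360:560];S=cv2.imread("pics/scene1.png")[100:250,90:290]
cv2.imwrite("pics/b.png",cv2.resize(np.hstack([T,S]),(800,300),interpolation=2))
E
```

```text
3.55 [ 0.45715781 -0.31438018  0.14178828] [-1.02492788  0.73957791 -1.28552405] [ 0.93218291 -0.01686015  0.04230766]
[[-0.002  0.331  0.944]
 [-0.018  0.943 -0.331]
 [-1.    -0.018  0.004]]
tilt fix share [-2.98631745e-22  5.82170509e-04  2.85727713e-03]
```

View pics/b.png

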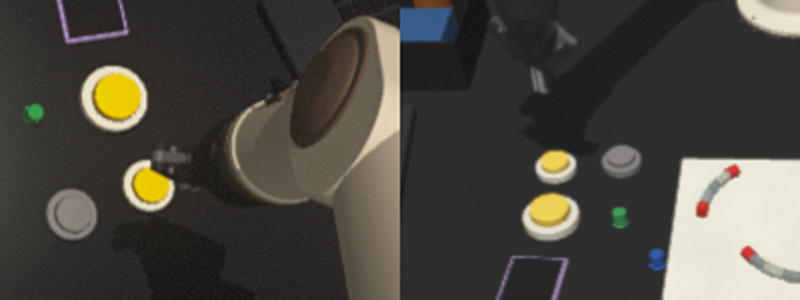

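The crop shows the closed fingers coming down over the small yellow button (about (150,185) in the left half, (555,160) in the right half), with nothing else nearby.

Emit:
carry_out:
  deltas:
    - [0,[0.3,-0.01,0.02],[0,0,0]]
    - [0,[0.6,-0.02,0.04],[0,0,0.003]]
    - [0,[0.85,-0.02,0.04],[0,0,0.003]]
    - [0,[0.85,-0.02,0.04],[0,0,0.003]]

```text
t: 4.05
ee_pos: [0.4654, -0.321, 0.045]
eef_rot: [0.117, 0.694, -0.118, 0.701]
force: [-1.1, 0.9, -0.2]
finger_gap: -0.0003
```

Emit:
carry_out:
  deltas:
    - [0,[0.06,0,0],[0,0,0]]
    - [0,[0.12,0,0],[0,0,0]]
    - [0,[0.12,0,0],[0,0,0]]

```text
t: 4.35
ee_pos: [0.4666, -0.3209, 0.0316]
eef_rot: [0.117, 0.693, -0.118, 0.702]
force: [-0.6, -0.2, -0.1]
finger_gap: -0.0001
```

Emit:
carry_out:
  deltas:
    - [0,[0.03,-0.01,-0.04],[0,0,0]]
    - [0,[0.06,-0.01,-0.04],[0,0,0]]
    - [0,[0.08,-0.01,-0.04],[0,0,0]]
    - [0,[0.08,-0.01,-0.04],[0,0,0]]

```text
t: 4.75
ee_pos: [0.4615, -0.3206, 0.0218]
eef_rot: [0.117, 0.693, -0.118, 0.701]
force: [-0.6, -0.5, 0.9]
finger_gap: -0.0002
```

Emit:
carry_out:
  deltas:
    - [0,[0.02,0,0],[0,0,0]]
    - [0,[0.03,0,0],[0,0,0]]
    - [0,[0.03,0,0],[0,0,0]]

```text
t: 5.05
ee_pos: [0.4617, -0.3207, 0.0182]
eef_rot: [0.117, 0.693, -0.118, 0.702]
force: [-0.2, 0.5, 2.6]
finger_gap: -0.0
```

Emit:
carry_out:
  deltas:
    - [0,[0.02,0,0],[0,0,0]]
    - [0,[0.02,0,0],[0,0,0]]
    - [0,[0.02,0,0],[0,0,0]]

```text
t: 5.35
ee_pos: [0.4618, -0.3208, 0.0161]
eef_rot: [0.117, 0.693, -0.118, 0.702]
force: [-0.9, 1.6, 5.7]
finger_gap: -0.0001
```

Emit:
carry_out:
  deltas:
    - [0,[0.02,0,0],[0,0,0]]
    - [0,[0.02,0,0],[0,0,0]]
    - [0,[0.02,0,0],[0,0,0]]

```text
t: 5.65
ee_pos: [0.4618, -0.3208, 0.0157]
eef_rot: [0.117, 0.693, -0.118, 0.702]
force: [-6.5, 4.1, 22.8]
finger_gap: 0.0004
```

Bottomed out at 23 N (spring full travel ≈ 4 N). Release and travel.

Emit:
carry_out:
  deltas:
    - [0,[-0.3,0,0],[0,0,0]]
    - [0,[-0.6,0,0],[0,0,0]]
    - [0,[-1,0,0],[0,0,0]]
    - [0,[-1,0,0],[0,0,0]]

```text
t: 6.05
ee_pos: [0.4645, -0.3231, 0.142]
eef_rot: [0.115, 0.689, -0.12, 0.705]
force: [1.3, -0.8, 0.3]
finger_gap: 0.0001
```

Emit:
carry_out:
  deltas:
    - [0,[-0.2,0.2,0],[0,0,0]]
    - [0,[-0.4,0.5,0],[0,0,0]]
    - [0,[-0.4,0.9,-0.1],[0,0,0]]
    - [0,[-0.4,0.9,-0.1],[0,0,0]]

```text
t: 6.45
ee_pos: [0.4896, -0.2087, 0.1896]
eef_rot: [0.113, 0.689, -0.115, 0.706]
force: [0.0, 0.4, -0.4]
finger_gap: 0.0002
```

```bash
python3 - <<'E'
from h import *
s=arm.state();print(s["t"],s["ee_pos"],s["force"],delta([.518,.041,.18]))
E
```

```text
6.45 [ 0.48960192 -0.2086813   0.18958486] [ 0.00265956  0.43354279 -0.44300549] [ 0.07286496  2.04742689 -0.44083579]
```

Emit:
carry_out:
  deltas:
    - [0,[0,0.33,-0.07],[0,0,0]]
    - [0,[0,0.66,-0.14],[0,0,0]]
    - [0,[0,1,-0.22],[0,0,0]]
    - [0,[0,1,-0.22],[0,0,0]]

```text
t: 6.85
ee_pos: [0.5032, -0.0792, 0.1884]
eef_rot: [0.111, 0.69, -0.11, 0.706]
force: [0.9, 0.3, -0.6]
finger_gap: 0.0002
```

Emit:
carry_out:
  deltas:
    - [0,[0,0.33,-0.07],[0,0,0]]
    - [0,[0,0.66,-0.14],[0,0,0]]
    - [0,[0,1,-0.22],[0,0,0]]
    - [0,[0,1,-0.22],[0,0,0]]

```text
t: 7.25
ee_pos: [0.5152, 0.0501, 0.1879]
eef_rot: [0.109, 0.691, -0.106, 0.707]
force: [0.0, 0.3, 0.4]
finger_gap: 0.0004
```

```bash
python3 - <<'E'
from h import *
s=arm.state();print(s["t"],s["ee_pos"],delta([.518,.041,.08]))
r=Ro.from_quat(s["eef_rot"]);x=r.apply([1,0,0]);print("tilt fix share",r.inv().apply(np.cross(x,[0,0,-1]))/(2*np.pi))
E
```

```text
7.25 [0.51521315 0.05013407 0.18788188] [ 0.89921273 -0.07284276  0.02593662]
tilt fix share [ 2.57214621e-22  3.37639593e-03 -1.27702200e-03]
```

Emit:
carry_out:
  deltas:
    - [0,[0.2,-0.07,0.02],[0,0.003,-0.001]]
    - [0,[0.5,-0.07,0.02],[0,0.003,-0.001]]
    - [0,[0.8,-0.07,0.02],[0,0.003,-0.001]]
    - [0,[0.9,-0.07,0.02],[0,0.003,-0.001]]
    - [0,[0.9,-0.07,0.02],[0,0.003,-0.001]]

```text
t: 7.75
ee_pos: [0.5155, 0.0408, 0.0778]
eef_rot: [0.108, 0.7, -0.107, 0.698]
force: [0.5, -1.0, 0.0]
finger_gap: 0.0
```

```bash
python3 - <<'E'
from h import *
s=arm.state();print(s["t"],s["ee_pos"],delta([.518,.041,.045]))
for n in("top","scene"):
    c=optics.camera(n)
    cv2.imwrite(f"pics/{n}2.png",c["color"][:,:,::-1])
T=cv2.imread("pics/top2.png")[200:350,170:370];S=cv2.imread("pics/scene2.png")[130:280,200:400]
cv2.imwrite("pics/d.png",cv2.resize(np.hstack([T,S]),(800,300),interpolation=2))
E
```

```text
7.75 [0.51552073 0.04083774 0.07784386] [0.27365504 0.00757264 0.01988305]
```

View pics/d.png

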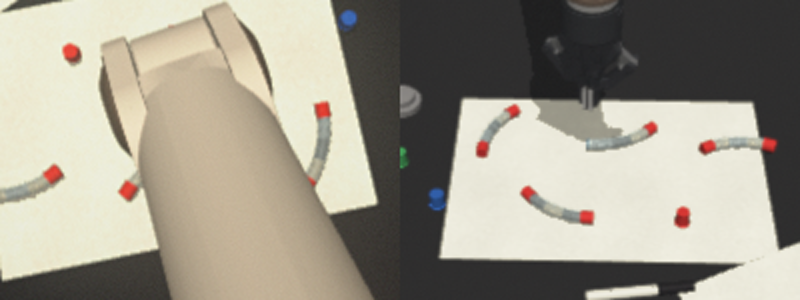

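The right half shows the fingertips at about (587,98), straight above the open end at (588,147). I'll descend and dwell for about 2 s.

Emit:
carry_out:
  deltas:
    - [0,[0.1,0,0.02],[0,0,0]]
    - [0,[0.2,0,0.02],[0,0,0]]
    - [0,[0.28,0,0.02],[0,0,0]]
    - [0,[0.28,0,0.02],[0,0,0]]
    - [0,[0.28,0,0.02],[0,0,0]]

```text
t: 8.35
ee_pos: [0.5201, 0.0407, 0.0466]
eef_rot: [0.108, 0.698, -0.107, 0.7]
force: [1.2, 0.8, -0.7]
finger_gap: 0.0001
```

Emit:
carry_out:
  deltas:
    - [0,[0,0,0],[0,0,0]]
    - [0,[0,0,0],[0,0,0]]
    - [0,[0,0,0],[0,0,0]]
    - [0,[0,0,0],[0,0,0]]
    - [0,[0,0,0],[0,0,0]]

```text
t: 8.85
ee_pos: [0.5202, 0.0407, 0.0468]
eef_rot: [0.108, 0.698, -0.107, 0.7]
force: [0.0, -0.1, 0.2]
finger_gap: -0.0001
```

```bash
python3 - <<'E'
from h import *
s=arm.state();print(s["t"],s["ee_pos"],delta([.518,.041,.043]),delta([.645,.167,.17]))
r=Ro.from_quat(s["eef_rot"]);print(s["ee_pos"]-r.apply([.019,0,0]))
S=optics.camera("scene")["color"][130:230,230:330,::-1]
cv2.imwrite("pics/e.png",cv2.resize(S,(500,500),interpolation=2))
E
```

```text
8.85 [0.52019328 0.04065181 0.04675704] [ 0.0312608  -0.00277849 -0.01837813] [-1.02313611  1.31852835  0.6780659 ]
[0.52014076 0.0406336  0.06575696]
```

View pics/e.png

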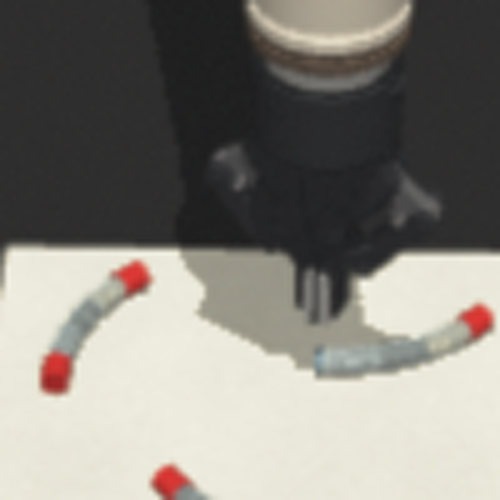

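Fingertips at (318,320), directly over the open rim at (320,360). I'll go slightly lower and dwell.

Emit:
carry_out:
  deltas:
    - [0,[0.06,0,-0.02],[0,0,0]]
    - [0,[0.06,0,-0.02],[0,0,0]]
    - [0,[0.06,0,-0.02],[0,0,0]]
    - [0,[0.06,0,-0.02],[0,0,0]]
    - [0,[0.06,0,-0.02],[0,0,0]]

```text
t: 9.4
ee_pos: [0.518, 0.0414, 0.0396]
eef_rot: [0.108, 0.698, -0.107, 0.7]
force: [-0.4, -0.0, 0.1]
finger_gap: 0.0001
```

Emit:
carry_out:
  deltas:
    - [0,[0,0,0],[0,0,0]]
    - [0,[0,0,0],[0,0,0]]
    - [0,[0,0,0],[0,0,0]]
    - [0,[0,0,0],[0,0,0]]
    - [0,[0,0,0],[0,0,0]]

```text
t: 9.9
ee_pos: [0.518, 0.0414, 0.0396]
eef_rot: [0.108, 0.698, -0.107, 0.7]
force: [-0.3, -0.4, -0.2]
finger_gap: -0.0001
```

Emit:
carry_out:
  deltas:
    - [0,[0,0,0],[0,0,0]]
    - [0,[0,0,0],[0,0,0]]
    - [0,[0,0,0],[0,0,0]]
    - [0,[0,0,0],[0,0,0]]
    - [0,[0,0,0],[0,0,0]]

```text
t: 10.4
ee_pos: [0.518, 0.0414, 0.0396]
eef_rot: [0.108, 0.698, -0.107, 0.7]
force: [0.4, 0.0, -0.5]
finger_gap: 0.0
```

Emit:
carry_out:
  deltas:
    - [0,[0,0,0],[0,0,0]]
    - [0,[0,0,0],[0,0,0]]
    - [0,[0,0,0],[0,0,0]]
    - [0,[0,0,0],[0,0,0]]
    - [0,[0,0,0],[0,0,0]]

```text
t: 10.9
ee_pos: [0.518, 0.0414, 0.0396]
eef_rot: [0.108, 0.698, -0.107, 0.7]
force: [0.4, -0.5, -0.4]
finger_gap: -0.0002
```

Emit:
carry_out:
  deltas:
    - [0,[0,0,0],[0,0,0]]
    - [0,[0,0,0],[0,0,0]]
    - [0,[0,0,0],[0,0,0]]
    - [0,[0,0,0],[0,0,0]]
    - [0,[0,0,0],[0,0,0]]

```text
t: 11.4
ee_pos: [0.518, 0.0414, 0.0396]
eef_rot: [0.108, 0.698, -0.107, 0.7]
force: [0.3, -0.0, -0.3]
finger_gap: 0.0003
```

Emit:
carry_out:
  deltas:
    - [0,[-0.3,0,0],[0,0,0]]
    - [0,[-0.6,0,0],[0,0,0]]
    - [0,[-1,0,0],[0,0,0]]
    - [0,[-1,0,0],[0,0,0]]

```text
t: 11.8
ee_pos: [0.5224, 0.0418, 0.1659]
eef_rot: [0.109, 0.694, -0.106, 0.704]
force: [1.1, -0.6, -0.1]
finger_gap: -0.0001
```

Emit:
carry_out:
  deltas:
    - [0,[0,0.3,0.2],[0,0,0]]
    - [0,[0,0.6,0.4],[0,0,0]]
    - [0,[0,0.95,0.6],[0,0,0]]
    - [0,[0,0.95,0.6],[0,0,0]]

```text
t: 12.2
ee_pos: [0.6284, 0.1357, 0.167]
eef_rot: [0.109, 0.693, -0.102, 0.705]
force: [-1.6, 0.7, -0.2]
finger_gap: -0.0004
```

```bash
python3 - <<'E'
from h import *
s=arm.state();print(s["t"],s["ee_pos"],delta([.646,.167,.08]))
r=Ro.from_quat(s["eef_rot"]);x=r.apply([1,0,0]);print("tilt fix share",r.inv().apply(np.cross(x,[0,0,-1]))/(2*np.pi))
E
```

```text
12.2 [0.62842141 0.13573563 0.16702565] [0.72938712 0.28374256 0.05251253]
tilt fix share [ 6.99206311e-22  2.32146347e-03 -1.84039618e-03]
```

Emit:
carry_out:
  deltas:
    - [0,[0,0.28,0.05],[0,0.002,-0.002]]
    - [0,[0.2,0.28,0.05],[0,0.002,-0.002]]
    - [0,[0.5,0.28,0.05],[0,0.002,-0.002]]
    - [0,[0.73,0.28,0.05],[0,0.002,-0.002]]
    - [0,[0.73,0.28,0.05],[0,0.002,-0.002]]

```text
t: 12.7
ee_pos: [0.6413, 0.1653, 0.0746]
eef_rot: [0.104, 0.702, -0.107, 0.697]
force: [-0.3, -0.2, 0.9]
finger_gap: -0.0
```

```bash
python3 - <<'E'
from h import *
s=arm.state();print(s["t"],s["ee_pos"],delta([.646,.167,.048]))
S=optics.camera("scene")["color"][150:270,280:400,::-1]
cv2.imwrite("pics/f.png",cv2.resize(S,(500,500),interpolation=2))
E
```

```text
12.7 [0.6413328  0.16526457 0.07464857] [0.22170685 0.02669537 0.03421946]
```

View pics/f.png

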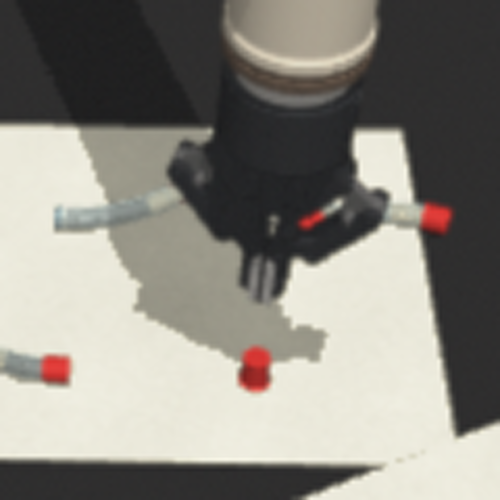

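The fingertips at (260,298) are above the red cap, whose top is at (256,356). I'll come down to 2–3 cm above it.

Emit:
carry_out:
  deltas:
    - [0,[0.1,0.02,0.03],[0,0,0]]
    - [0,[0.2,0.03,0.03],[0,0,0]]
    - [0,[0.2,0.03,0.03],[0,0,0]]
    - [0,[0.2,0.03,0.03],[0,0,0]]
    - [0,[0.2,0.03,0.03],[0,0,0]]

```text
t: 13.25
ee_pos: [0.6481, 0.1683, 0.0541]
eef_rot: [0.104, 0.7, -0.107, 0.698]
force: [0.2, -0.1, -0.2]
finger_gap: 0.0001
```

Emit:
carry_out:
  deltas:
    - [0,[0,0,0],[0,0,0]]
    - [0,[0,0,0],[0,0,0]]
    - [0,[0,0,0],[0,0,0]]
    - [0,[0,0,0],[0,0,0]]
    - [0,[0,0,0],[0,0,0]]

```text
t: 13.75
ee_pos: [0.6481, 0.1682, 0.0541]
eef_rot: [0.104, 0.7, -0.107, 0.698]
force: [0.5, 0.3, 0.0]
finger_gap: -0.0
```

Emit:
carry_out:
  deltas:
    - [0,[0,0,0],[0,0,0]]
    - [0,[0,0,0],[0,0,0]]
    - [0,[0,0,0],[0,0,0]]
    - [0,[0,0,0],[0,0,0]]
    - [0,[0,0,0],[0,0,0]]

```text
t: 14.25
ee_pos: [0.6481, 0.1682, 0.0541]
eef_rot: [0.104, 0.7, -0.107, 0.698]
force: [-0.2, -0.0, -0.2]
finger_gap: -0.0002
```

Emit:
carry_out:
  deltas:
    - [0,[0,0,0],[0,0,0]]
    - [0,[0,0,0],[0,0,0]]
    - [0,[0,0,0],[0,0,0]]
    - [0,[0,0,0],[0,0,0]]
    - [0,[0,0,0],[0,0,0]]

```text
t: 14.75
ee_pos: [0.6481, 0.1682, 0.0541]
eef_rot: [0.104, 0.7, -0.107, 0.698]
force: [0.4, 0.0, -0.7]
finger_gap: -0.0001
```

Emit:
carry_out:
  deltas:
    - [0,[0,0,0],[0,0,0]]
    - [0,[0,0,0],[0,0,0]]
    - [0,[0,0,0],[0,0,0]]
    - [0,[0,0,0],[0,0,0]]
    - [0,[0,0,0],[0,0,0]]

```text
t: 15.25
ee_pos: [0.6481, 0.1682, 0.0541]
eef_rot: [0.104, 0.7, -0.107, 0.698]
force: [-0.0, -0.4, -1.0]
finger_gap: 0.0003
```

```bash
python3 - <<'E'
from h import *
s=arm.state();print(s["t"],s["ee_pos"])
S=optics.camera("scene")["color"][:,:,::-1]
cv2.imwrite("pics/g.png",cv2.resize(S[150:270,140:400],(780,360),interpolation=2))
E
```

```text
15.25 [0.64814848 0.16821888 0.05410655]
```

View pics/g.png

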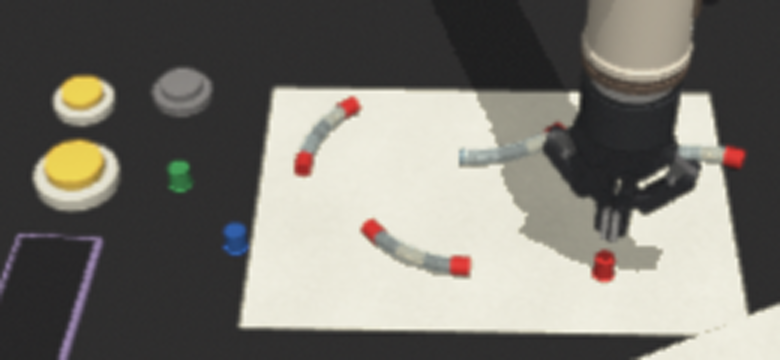

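The fingertips are at (611,235) over the red cap top at (604,258), with the button up and nothing displaced. Handing in.

```bash
python3 -c "
from h import *
print(order.finish_job(), arm.state()['ee_pos'])"
```

```text
the job is handed in; nothing more can be done
the job is handed in; nothing more can be done
```

I did all three steps and handed the job in at about 15 s; it gave no verdict.

- **Button:** I pressed the smaller yellow button until it bottomed out. The force read 23 N at the stop, where full travel takes about 4 N. I then released it, and the last picture shows it up.
- **Open tube:** the fingertips hovered about 3 cm above the open end for 2 s. The two cameras disagreed by about 7 mm in x on where the open end is, so I aimed between them, well inside the 20 mm tolerance.
- **Red cap:** the fingertips finished about 32 mm above the cap, slightly over the 2–3 cm you asked for. The grasp point is about 73 mm above the cap's underside (36–94 mm allowed) and a few millimetres from its axis by my estimate.

In the last picture nothing it covers appears to have moved: the tubes, loose caps and visible part of the phone. I did not re-check the beaker or marker at the end; the arm passed well above the beaker and did not go near the marker. Wrist force readings away from the button stayed at noise level. My last reading was just before hand-in, with the force near zero.

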